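# Bin the spent slide mailer and ease the sprung flap shut

## Robot

A 6-joint arm with a two-finger parallel gripper is mounted at the origin on the work surface. World frame = base frame: x ahead of the robot, y to its left, z up, the work surface at z = 0. Lengths are in mm, angles in rad, forces in N, time in s.
With the tool pointing down it reaches from about 400 to 925 mm from the base axis. Payload 12.5 kg.
Tool frame: the origin (TCP) lies at the centre of the arm's flange, where the gripper is bolted on; the fingertips stand 190 mm ahead of it and the grasp point (between the pads) lies env.grip_point_offset ahead of it (env.grip_point_offset is the distance from the TCP to the grasp point, in mm); z points along the fingers, x is the direction in which the jaws open and shut, and the axes are right-handed (so a half turn about z gives the same grasp; the last joint's range is limited). The gripper opens to 95 mm and grips with 3 to 60 N. Pads are 20 mm wide; open, the fingers measure 119 mm over their backs; the gripper's body (75 mm by 180 mm) begins 59 mm behind the grasp point.
Start: joints at [1.109, 0.491, 1.559, -0, 1.092, -0.106], TCP at [217.689, 585.864, 404.761] pointing down, gripper open.
Joint ranges: [-3.1, 3.1], [-0.84, 2.19], [0.05, 2.79], [-1.13, 4.28], [0.06, 2.93], [-2.69, 2.69]. Speed limits (rad/s): [2.22, 2.22, 2.79, 3.14, 3.14, 3.14].

## Interface

Orientations are given as [roll, pitch, yaw] about the fixed x, y, z axes, in that order (R = Rz(yaw) Ry(pitch) Rx(roll)).
In Python, from cell import state, read_camera, camera_model, job_done, env gives the robot as it stands.
- The arm moves only by the tool arm_command, never from a script. Its argument "steps" is a list of rows, each a list of 6 numbers: the shift along the tool's x, y, z in cm, then the turn, a rotation vector about the tool's x, y, z in degrees. In form: [[dx, dy, dz, rx, ry, rz], ...]. A call has 1 to 12 rows; each row is the pose to reach, as a shift and turn from the pose commanded when the call began, along the tool's axes at that moment; what a row does not reach only later rows make up. A row lasts 1/12 s, in which the tool goes at most 41.7 mm and 7.16 degrees, less where a joint would pass 70% of its speed; a pose out of reach is approached as far as the arm can. A call with a gripper value outside its range is refused whole. "jaw" is the finger opening in cm, from 0 to 9.51, set as the call begins (left out, the last holds). The fingers move at their own pace and stop on an object; the grip force is fixed at half the most. Time passes only in rows, so rows that repeat a pose let the fingers close. It gives the time, the measured TCP pose, the force and the opening at its end, in the units of the state.
- state(): the state, without advancing time (a new reading comes with each control period).
- read_camera(name): name is "scene" or "side" or "wrist"; returns the picture (400x640x3 uint8, red, green, blue); there is no depth.
- camera_model(name): a dict with "K" (3x3 intrinsics, pixels), "xyz" and "rotation" of the camera in the world. Camera axes: x right, y up, looking along -z (the intrinsics and any distortion apply to the point x, -y, -z); pixel columns grow to the right and rows downward; lengths in mm; the calibration is good to about 2 mm. A picture is of the moment at which its call begins: read the wrist's pose just before it. camera_model takes no time and is no camera call; for the wrist camera it gives the pose at the moment of the call.
- job_done(): hands the job in, once; it reports no verdict.
The state is a dict: "t": time; "joints": joint angles; "qvel": joint speeds; "tau": joint torques, N m; "eef_pos": TCP position; "tcp_rot": TCP orientation; "ft_force": force on the tool from outside, world axes, zero at the start; "moment": the same for the moment, N m; "opening": opening from 0.0 (shut) to 1.0 (fully open).
Only numpy, scipy, OpenCV 4.12 (cv2) and the standard library are available. Lean on these libraries where they do the work, as an engineer would, in place of code of your own. Each camera call takes 0.05 s, during which the arm holds its last target. There are 200 camera calls.

## Task

Draw the long slide mailer out of its leaning pocket and put it into the glass-waste bin, whose flap is standing open. Then take the flap by its bar and ease it all the way shut, holding it back against its spring so that it never snaps down, and let go. Leave the short mailer, the jar and the dish where they are.

Things in the scene. Friction and masses are not known exactly. Their poses are not given: they have to be found in the camera images.
- bin: Fixed, white open-topped sheet-metal box (glass-waste bin), 130 (x) x 170 (y) x 150 mm high, walls and floor 4 mm, so the mouth is 122 x 162 mm. Origin at the centre of its underside, z up; its front is its -x side, towards the robot. The flap is hinged along its rear (+x) rim.
- flap (a joint): Angle of the bin's flap: 0 = shut, grows as it opens; 1.95 = its open stop, leaning back past upright. Starts at 1.88 to 1.95, where its stiff hinge just keeps it (under 1 N at the bar pulls it forward). Forward of about 1.7 the closing spring and its weight pull it shut, with 0.3 N at the bar at first, about 1.5 N near shut; let go there, it slams. Aluminium plate, 127 x 168 x 5 mm, 0.32 kg.
- flap_bar (a point): Middle of the flap's grip bar: round, 10 mm in diameter, 110 mm long, parallel to the hinge (its y), held by an arm at each end beyond the flap's free edge, with 33 mm free between bar and plate edge. 165 mm from the hinge axis, in the plate's plane: about 307 mm above the bench when open, 153 mm when shut, then 35 mm before the bin's front wall. Frame turns with the flap.
- flap_hinge (a point): Middle of the flap's hinge axis, 65 mm behind the bin's centre (its +x), 153.5 mm above the bench; the axis runs along the bin's y. With the flap at angle q the bar lies from here 165 mm x cos q towards the bin's -x and 165 mm x sin q up. The frame turns with the flap.
- long_mailer: Loose flat white slide mailer (closed plastic case): 12 mm thick (x), 90 mm wide (y), 110 mm long (z), 0.06 to 0.13 kg. Origin at the centre of its lower end, z along its length to the upper end. Starts in either pocket on the cabinet (rack), the upper end leaning about 0.45 rad (26 degrees) from vertical to the rack's -x side (the robot); the lowest 41 mm are in the pocket.
- long_mailer_mid (a point): Centre of the long mailer, 55 mm up its length.
- short_mailer: The same kind of mailer but only 70 mm long, in the other pocket; it stays there. Origin at the centre of its lower end, z axis along its length.
- rack: Fixed grey two-drawer slide cabinet, 190 x 120 x 100 mm high, with two pockets on top, one behind the other, 80 mm apart along its x, both leaning 0.45 rad to its -x side. Pockets are open above, 41 mm deep, inside 14 x 94 mm, walls 4 mm. Origin on the bench; the cabinet reaches from x = -30 to +160 mm; pocket floors at x = 27 and 107, z = 109 mm. Drawers do not open.
- jar: Loose amber jar, 52 mm in diameter, 75 mm high, on the bench; bystander. Origin at the centre of its underside.
- dish: Loose shallow white dish, 80 mm in diameter, 28 mm high, on the bench; bystander. Origin at the centre of its underside.
Not all that is in view belongs to the job. What is shaped like the long_mailer but black or blue is not meant.

How it is judged:
By the outcome, as a careful person would: the job done as asked, in the order asked, and still so for the second after the job is handed in, with the robot touching nothing.
It also fails if it takes over 61 s, if anything falls off the work surface, if the arm or the gripper's body presses on something with over 40 N, if the wrist force passes 120 N, or if a joint passes its speed limit or range.

## Working session

There is one attempt and no reset: what is moved stays moved. The work goes in short steps, Python scripts to look and compute and a tool call to move; the robot and the scene stay as the last step left them, time stands still between calls to the robot, and variables do not carry over. Pictures are saved under pics/ and viewed, about 8 in all and at most 12, crops included, and the job is handed in when it is done.

Besides the shell and the picture viewer there is one more tool, called in YAML: its name, and indented under it one key for each argument. arm_command: Moves the arm, as the interface text tells. Its arguments: {"type":"object","properties":{"steps":{"type":"array"},"jaw":{"type":"number"}},"required":["steps"]}

```bash
mkdir -p pics; ls
python3 - <<'E'
from cell import *
import cv2, numpy as np
s=state(); print(s['t'],s['eef_pos'],s['tcp_rot'],s['opening'],env.grip_point_offset)
a=read_camera('scene');b=read_camera('side')
for n,i in(('scene',a),('side',b)):
    cv2.imwrite(f'pics/{n}0.png',i[:,:,::-1]); m=camera_model(n); print(n,m)
E
```

```text
pics
0.0 [217.67937519 585.82922915 404.17511048] [-3.14148515e+00  1.04718444e-03  1.21502098e+00] 0.9986961036354485 171.3
scene {'K': array([[399.64392747,   0.        , 316.80850562],
       [  0.        , 399.64392747, 198.22071831],
       [  0.        ,   0.        ,   1.        ]]), 'xyz': array([1227.02787472,   72.14785492,  638.45544151]), 'rotation': array([0.87275288, 0.00766901, 1.60498294])}
side {'K': array([[430.74903963,   0.        , 319.8530247 ],
       [  0.        , 430.74903963, 200.64479164],
       [  0.        ,   0.        ,   1.        ]]), 'xyz': array([ 559.62428092, -552.37811905,  869.9838234 ]), 'rotation': array([ 0.65973726,  0.01384139, -0.09845768])}
```

View pics/scene0.png

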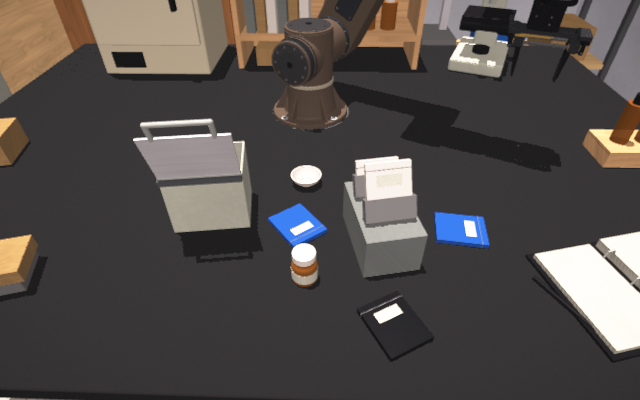

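View pics/side0.png

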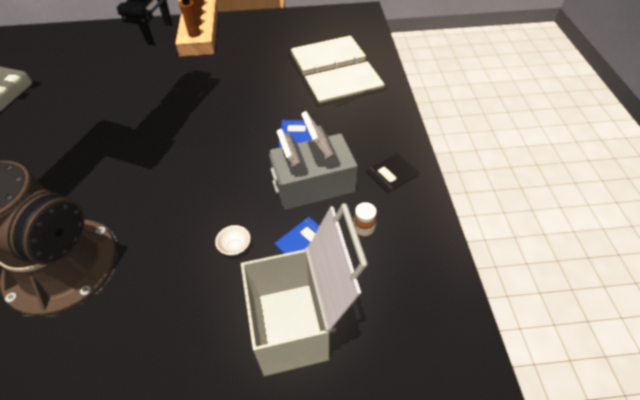

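The scene camera looks back at the robot. The bin is at left (its flap at 195,160), the rack at right (385,225), the dish at (306,177) and the jar at (305,265). In the side view the mailer in the rear pocket (tip at 308,115) looks longer than the front one (tip at 283,132). I'll zoom in to get exact pixels.

Run:
```python
import cv2, numpy as np
a=cv2.imread('pics/scene0.png');b=cv2.imread('pics/side0.png')
def c(i,x,y,w,h,f): return cv2.resize(i[y:y+h,x:x+w],(w*f,h*f),interpolation=cv2.INTER_CUBIC)
# scale 4: each 100x75 -> 400x300
o=np.vstack([np.hstack([c(a,335,150,100,130,4)[:300*2],c(b,262,105,100,130,4)])])
cv2.imwrite('pics/rackzoom.png',o)
o=np.hstack([c(a,140,110,130,130,3),c(b,235,200,135,180,3)[:390] if 0 else cv2.resize(c(b,235,200,135,180,3),(390,520))[:390]])
o=np.hstack([c(a,140,110,130,130,3),np.zeros((390,10,3),np.uint8)])
p=c(b,235,200,135,180,3); o=cv2.copyMakeBorder(o,0,150,0,0,cv2.BORDER_CONSTANT)
cv2.imwrite('pics/binzoom.png',np.hstack([o[:,:395],p]))
```

```text
(no output)
```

View pics/rackzoom.png

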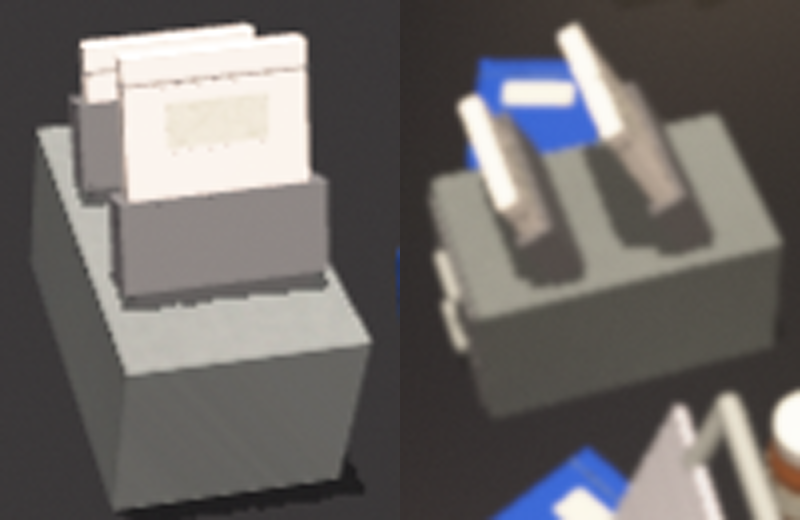

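View pics/binzoom.png

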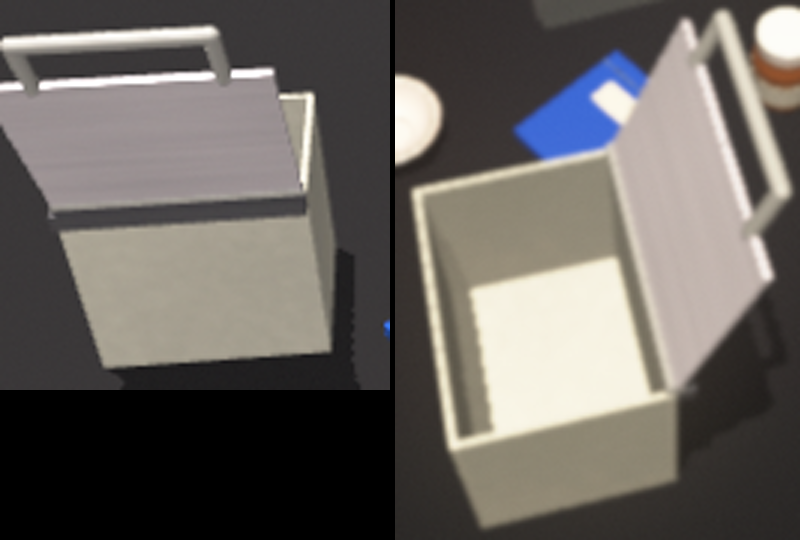

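```bash
cat > h.py <<'E'
import numpy as np
from scipy.spatial.transform import Rotation as R
from cell import *
def ray(n,px,m=None):
    m=m or camera_model(n); K=np.array(m['K']); u=np.array([(px[0]-K[0,2])/K[0,0],-(px[1]-K[1,2])/K[1,1],-1])
    d=R.from_euler('xyz',m['rotation']).apply(u); return np.array(m['xyz']),d/np.linalg.norm(d)
def onz(n,px,z,m=None):
    o,d=ray(n,px,m); return o+d*(z-o[2])/d[2]
def tri(rs):
    A=sum(np.eye(3)-np.outer(d,d) for o,d in rs); b=sum((np.eye(3)-np.outer(d,d))@o for o,d in rs)
    p=np.linalg.solve(A,b); return p,[np.linalg.norm(np.cross(p-o,d)) for o,d in rs]
def proj(n,p,m=None):
    m=m or camera_model(n); q=R.from_euler('xyz',m['rotation']).inv().apply(np.array(p)-m['xyz']); K=np.array(m['K'])
    return np.array([K[0,2]-K[0,0]*q[0]/q[2],K[1,2]+K[1,1]*q[1]/q[2]])
E
python3 - <<'E'
from h import *
np.set_printoptions(precision=1,suppress=True)
S=lambda x,y:(335+x/4,150+y/4); D=lambda x,y:(262+(x-400)/4,105+y/4)
B=lambda x,y:(140+x/3,110+y/3); C=lambda x,y:(235+(x-395)/3,200+y/3)
print('rack scene',[onz('scene',S(*p),100) for p in((38,128),(127,375),(370,342))])
print('rack side',[onz('side',D(*p),100) for p in((485,320),(780,242),(718,115),(432,180))])
for a,b in (((118,60),(613,138)),((304,36),(572,26)),((82,40),(514,208)),((254,25),(470,97))):
    print('mailer',tri([ray('scene',S(*a)),ray('side',D(*b))]))
print('bin side z150',[onz('side',C(*p),150) for p in((413,190),(610,150),(455,448),(675,395))])
print('bin scene z0',[onz('scene',B(*p),0) for p in((105,367),(331,352))],'z150',onz('scene',B(315,94),150))
for a,b in (((5,42),(785,192)),((213,33),(722,15))): print('bar',tri([ray('scene',B(*a)),ray('side',C(*b))]))
print('jar',onz('scene',(304,255),75),'dish',onz('scene',(306,177),20))
E
```

```text
rack scene [array([528.7, 105.1, 100. ]), array([713.9, 142.6, 100. ]), array([689.5, 258. , 100. ])]
rack side [array([527.4,  98.3, 100. ]), array([707.3, 140.1, 100. ]), array([684.4, 253.5, 100. ]), array([499.8, 215.8, 100. ])]
mailer (array([607.8, 137. , 201.4]), [np.float64(0.8196350758139103), np.float64(0.8196350758138435)])
mailer (array([592.5, 225.9, 206.4]), [np.float64(0.2362227889163519), np.float64(0.2362227889162611)])
mailer (array([549.1, 122.6, 170.2]), [np.float64(2.9768540049920973), np.float64(2.9768540049920293)])
mailer (array([529.1, 214.1, 169.2]), [np.float64(0.8868379512176789), np.float64(0.88683795121767)])
bin side z150 [array([ 440.3, -129.7,  150. ]), array([ 567.2, -113.6,  150. ]), array([ 465.9, -296.9,  150. ]), array([ 591.1, -279.5,  150. ])]
bin scene z0 [array([ 594.8, -275.7,    0. ]), array([ 574.1, -107.5,    0. ])] z150 [ 446.3 -123.3  150. ]
bar (array([ 649.1, -242.3,  307.7]), [np.float64(0.7489661758573264), np.float64(0.7489661758575227)])
bar (array([ 633.3, -129.5,  306.2]), [np.float64(0.17745455421010056), np.float64(0.17745455421009335)])
jar [722.2  26.5  75. ] dish [406.3  11.5  20. ]
```

Measurements:
- The rear-pocket mailer is the long one. Its tip is at z≈204 against ≈170 for the front one.
- The rack origin is about (542,166) with yaw 0.207.
- The bin is about (518,-203) with yaw 0.137, and the bar about (641,-186,307).

Next I'll work out the move to the pre-grasp pose.

```bash
cat >> h.py <<'E'
RY=.207; RO=np.array([542.2,166.5,0]); BY=.137; BO=np.array([518,-203,0.])
rk=lambda p:RO+R.from_euler('z',RY).apply(p)
bn=lambda p:BO+R.from_euler('z',BY).apply(p)
RG=R.from_euler('xyz',[np.pi,-.45,RY])   # tool along the leaning mailer
RD=lambda y:R.from_euler('xyz',[np.pi,0,y])
def go(grip,Rt):  # delta (cm, deg) that brings the grasp point to grip with orientation Rt
    s=state(); Rc=R.from_euler('xyz',s['tcp_rot']); t=np.array(grip)-Rt.apply([0,0,171.3])
    print('TCP goal',t.round(1),'from',s['eef_pos'].round(1),'d',(Rc.inv().apply(t-s['eef_pos'])/10).round(2),(Rc.inv()*Rt).as_rotvec(degrees=True).round(2))
def mail(h,dx=0,dy=0): return rk([107,0,109])+R.from_euler('z',RY).apply(R.from_euler('y',-.45).apply([dx,dy,h]))
E
python3 -c "
from h import *
go(mail(175),RG)"
```

```text
TCP goal [499.5 157.5 420.8] from [217.7 585.8 404.2] d [-30.33  41.33  -1.63] [-12.96  23.6   56.75]
```

arm_command:
  steps:
    - [-7.5,10.3,-1.6,-3.2,5.9,14.2]
    - [-15,20.6,-1.6,-6.5,11.8,28.4]
    - [-22.5,31,-1.6,-9.7,17.7,42.6]
    - [-30.3,41.3,-1.6,-13,23.6,56.8]
    - [-30.3,41.3,-1.6,-13,23.6,56.8]
    - [-30.3,41.3,-1.6,-13,23.6,56.8]
    - [-30.3,41.3,-1.6,-13,23.6,56.8]
    - [-30.3,41.3,-1.6,-13,23.6,56.8]
    - [-30.3,41.3,-1.6,-13,23.6,56.8]
    - [-30.3,41.3,-1.6,-13,23.6,56.8]
    - [-30.3,41.3,-1.6,-13,23.6,56.8]
    - [-30.3,41.3,-1.6,-13,23.6,56.8]
  jaw: 5

```text
t: 1.1
eef_pos: [492.9, 166.7, 420.5]
tcp_rot: [-3.141, -0.451, 0.206]
ft_force: [1.2, 0.8, -0.4]
opening: 0.526
```

arm_command:
  steps:
    - [0,0,0,0,0,0]
    - [0,0,0,0,0,0]
    - [0,0,0,0,0,0]

```text
t: 1.35
eef_pos: [492.1, 168.6, 420.2]
tcp_rot: [-3.141, -0.45, 0.205]
ft_force: [0.1, -0.1, -0.4]
opening: 0.526
```

Run:
```python
from h import *
import cv2
s=state(); print(s['t'],s['eef_pos'],s['tcp_rot'],s['opening'],s['ft_force'])
go(mail(175),RG)
m=camera_model('wrist'); a=read_camera('wrist'); cv2.imwrite('pics/w1.png',a[:,:,::-1]); print(m)
for p in(mail(110,6,45),mail(110,6,-45),mail(110,-6,45),mail(110,-6,-45)): print(proj('wrist',p,m).round(1))
```

```text
1.35 [492.09110267 168.58529742 420.1698667 ] [-3.14087413 -0.44988289  0.20482006] 0.5259631337029483 [ 0.07593372 -0.12724055 -0.39893818]
TCP goal [499.5 157.5 420.8] from [492.1 168.6 420.2] d [0.48 1.23 0.16] [ 0.01  0.01 -0.11]
{'K': array([[290.90598909,   0.        , 319.0013077 ],
       [  0.        , 290.90598909, 196.56889926],
       [  0.        ,   0.        ,   1.        ]]), 'xyz': array([487.20016332, 236.871915  , 401.75655773]), 'rotation': array([-0.24239496, -0.4512191 ,  0.20396214])}
[332.6 172.3]
[331.7 279.8]
[316.7 172.3]
[317.2 279.9]
```

View pics/w1.png

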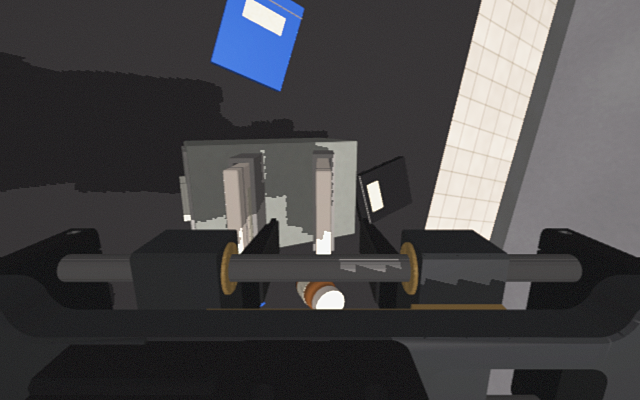

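The wrist view shows the long mailer's top end at columns 316–331, against a prediction of 317–333, so it is within about 1 mm. I'll correct sideways, then advance along the mailer.

arm_command:
  steps:
    - [0.2,0.6,0.1,0,0,0]
    - [0.4,1.2,0.2,0,0,0]
    - [0.4,1.2,1,0,0,0]
    - [0.4,1.2,2,0,0,0]
    - [0.4,1.2,3.5,0,0,0]
    - [0.4,1.2,5,0,0,0]
    - [0.4,1.2,6.5,0,0,0]
    - [0.4,1.2,8,0,0,0]
    - [0.4,1.2,9,0,0,0]
    - [0.4,1.2,10,0,0,0]
    - [0.4,1.2,10,0,0,0]
    - [0.4,1.2,10,0,0,0]
  jaw: 4.5

```text
t: 2.4
eef_pos: [541.0, 166.7, 331.8]
tcp_rot: [-3.141, -0.45, 0.206]
ft_force: [-0.1, 0.7, -0.2]
opening: 0.472
```

```bash
python3 -c "
from h import *
print(state()['ft_force'])
go(mail(75),RG)"
```

```text
[-0.07312701  0.70959768 -0.20204869]
TCP goal [542.1 166.5 330.8] from [541.  166.7 331.8] d [0.05 0.04 0.13] [-0.01  0.   -0.06]
```

arm_command:
  steps:
    - [0,0,0,0,0,0]
    - [0,0,0,0,0,0]
    - [0,0,0,0,0,0]
    - [0,0,0,0,0,0]
    - [0,0,0,0,0,0]
    - [0,0,0,0,0,0]
    - [0,0,0,0,0,0]
    - [0,0,0,0,0,0]
  jaw: 0.8

```text
t: 3.07
eef_pos: [540.9, 166.5, 332.5]
tcp_rot: [-3.141, -0.451, 0.206]
ft_force: [-1.8, -0.3, 3.7]
opening: 0.126
```

arm_command:
  steps:
    - [0,0,-0.4,0,0,0]
    - [0,0,-1,0,0,0]
    - [0,0,-1.7,0,0,0]
    - [0,0,-2.4,0,0,0]
    - [0,0,-3.2,0,0,0]
    - [0,0,-4,0,0,0]
    - [0,0,-5,0,0,0]
    - [0,0,-6,0,0,0]
    - [0,0,-7.5,0,0,0]
    - [0,0,-9,0,0,0]
    - [0,0,-10,0,0,0]
    - [0,0,-10,0,0,0]

```text
t: 4.07
eef_pos: [497.6, 157.5, 424.5]
tcp_rot: [-3.141, -0.454, 0.206]
ft_force: [0.1, -0.2, -0.3]
opening: 0.123
```

```bash
python3 -c "
from h import *
s=state();print(s['ft_force'],s['opening'])
go(bn([-33,0,300]),RD(BY))"
```

```text
[ 0.09984322 -0.24638567 -0.29506283] 0.12263492253922591
TCP goal [ 485.3 -207.5  471.3] from [497.6 157.5 424.5] d [-5.73 35.48 -8.02] [ -0.93 -26.01   3.89]
```

```bash
python3 -c "
from h import *
go(bn([-4,0,300]),RD(BY))
go(bn([-4,0,300]),RD(BY+np.pi/2))"
```

```text
TCP goal [ 514.  -203.5  471.3] from [497.6 157.5 424.5] d [-3.13 35.68 -6.75] [ -0.93 -26.01   3.89]
TCP goal [ 514.  -203.5  471.3] from [497.6 157.5 424.5] d [-3.13 35.68 -6.75] [ 19.49 -20.93 -84.44]
```

arm_command:
  steps:
    - [-1,3,-6.7,1.9,-2.1,-8.4]
    - [-1.2,6,-6.7,3.9,-4.2,-16.9]
    - [-1.4,9,-6.7,5.8,-6.3,-25.3]
    - [-1.6,12,-6.7,7.8,-8.4,-33.8]
    - [-1.8,15,-6.7,9.7,-10.5,-42.2]
    - [-2,18,-6.7,11.7,-12.6,-50.7]
    - [-2.2,21,-6.7,13.6,-14.6,-59.1]
    - [-2.4,24,-6.7,15.6,-16.7,-67.6]
    - [-2.6,27,-6.7,17.5,-18.8,-76]
    - [-2.8,30,-6.7,19.5,-20.9,-84.4]
    - [-3,33,-6.7,19.5,-20.9,-84.4]
    - [-3.1,35.7,-6.7,19.5,-20.9,-84.4]

```text
t: 5.07
eef_pos: [515.5, -205.6, 468.2]
tcp_rot: [3.109, -0.047, 1.53]
ft_force: [0.3, 0.4, -1.1]
opening: 0.126
```

Run:
```python
from h import *
import cv2
s=state();print(s['ft_force'],s['opening'],s['tcp_rot'],s['joints'])
go(bn([-4,0,300]),RD(BY+np.pi/2))
a=read_camera('side')[100:400,200:500];b=read_camera('scene')[60:360,80:380]
cv2.imwrite('pics/s2.png',np.hstack([a,b])[:,:,::-1])
```

```text
[ 0.27635198  0.43333476 -1.11403836] 0.12574295431635918 [ 3.10872569 -0.04717774  1.52960295] [-0.50695793  0.32875895  1.64903648  0.06217341  1.15630511 -2.06061766]
TCP goal [ 514.  -203.5  471.3] from [ 515.5 -205.6  468.2] d [ 0.21 -0.15 -0.31] [  2.12  -2.53 -10.25]
```

View pics/s2.png

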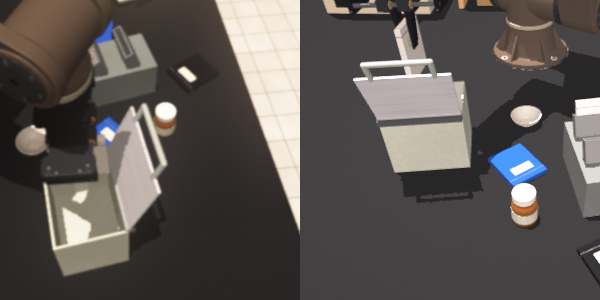

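The mailer is still held (opening 0.126) and is above the bin mouth in front of the flap, which is still open. I'll finish the turn, then lower.

arm_command:
  steps:
    - [0.1,-0.1,-0.3,1,-1.2,-5]
    - [0.2,-0.1,-0.3,2.1,-2.5,-10.2]
    - [0.2,-0.1,-0.3,2.1,-2.5,-10.2]
    - [0.2,-0.1,-0.3,2.1,-2.5,-10.2]
    - [0.2,-0.1,-0.3,2.1,-2.5,-10.2]

```text
t: 5.58
eef_pos: [514.4, -201.3, 471.7]
tcp_rot: [3.138, -0.002, 1.699]
ft_force: [0.4, -0.3, -0.4]
opening: 0.125
```

```bash
python3 -c "
from h import *
s=state();print(s['ft_force'],s['opening'],s['tcp_rot'])
go(bn([-4,0,100]),RD(BY+np.pi/2))"
```

```text
[ 0.40299572 -0.252561   -0.4175338 ] 0.12499118403879397 [ 3.13840658e+00 -2.00638327e-03  1.69890776e+00]
TCP goal [ 514.  -203.5  271.3] from [ 514.4 -201.3  471.7] d [-0.25 -0.13 20.04] [ 0.18 -0.11 -0.51]
```

arm_command:
  steps:
    - [-0.2,-0.1,1.5,0,0,-0.5]
    - [-0.2,-0.1,3.5,0,0,-0.5]
    - [-0.2,-0.1,5.5,0,0,-0.5]
    - [-0.2,-0.1,7.5,0,0,-0.5]
    - [-0.2,-0.1,9.5,0,0,-0.5]
    - [-0.2,-0.1,11.5,0,0,-0.5]
    - [-0.2,-0.1,13.5,0,0,-0.5]
    - [-0.2,-0.1,15.5,0,0,-0.5]
    - [-0.2,-0.1,17.5,0,0,-0.5]
    - [-0.2,-0.1,19,0,0,-0.5]
    - [-0.2,-0.1,20,0,0,-0.5]
    - [-0.2,-0.1,20,0,0,-0.5]

```text
t: 6.58
eef_pos: [514.0, -203.3, 270.2]
tcp_rot: [3.141, -0.003, 1.709]
ft_force: [0.6, 0.0, -1.3]
opening: 0.126
```

arm_command:
  steps:
    - [0,0,0,0,0,0]
    - [0,0,0,0,0,0]
    - [0,0,0,0,0,0]
    - [0,0,0,0,0,0]
    - [0,0,0,0,0,0]
    - [0,0,0,0,0,0]
    - [0,0,0,0,0,0]
    - [0,0,0,0,0,0]
  jaw: 4

```text
t: 7.25
eef_pos: [514.2, -203.5, 272.0]
tcp_rot: [3.139, -0.001, 1.711]
ft_force: [0.7, -0.2, 0.4]
opening: 0.42
```

arm_command:
  steps:
    - [0,0,-1,0,0,0]
    - [0,0,-3,0,0,0]
    - [0,0,-5,0,0,0]
    - [0,0,-7.5,0,0,0]
    - [0,0,-10,0,0,0]
    - [0,0,-13,0,0,0]
    - [0,0,-16,0,0,0]
    - [0,0,-19,0,0,0]
    - [0,0,-22,0,0,0]
    - [0,0,-25,0,0,0]
    - [0,0,-27,0,0,0]
    - [0,0,-27,0,0,0]

```text
t: 8.25
eef_pos: [512.9, -203.5, 547.1]
tcp_rot: [3.133, 0.003, 1.711]
ft_force: [0.0, 0.2, -0.6]
opening: 0.419
```

Run:
```python
from h import *
s=state();print(s['ft_force'],s['opening'],s['tcp_rot'])
go([641.5,-186,370],RD(BY))
```

```text
[ 0.03138871  0.21777694 -0.60807858] 0.41874346414922675 [3.13316328 0.00333398 1.71065448]
TCP goal [ 641.5 -186.   541.3] from [ 512.9 -203.5  547.1] d [-0.06 12.98  0.69] [ 0.53 -0.23 90.16]
```

arm_command:
  steps:
    - [0,1.2,0.1,0,0,7]
    - [0,2.4,0.2,0,0,14]
    - [0,3.6,0.2,0,0,21]
    - [0,4.8,0.3,0,0,28]
    - [0,6,0.4,0,0,35]
    - [0,7,0.4,0,0,42]
    - [0,8,0.4,0,0,49]
    - [0,9,0.5,0,0,56]
    - [0,10,0.5,0,0,63]
    - [0,11,0.6,0,0,70]
    - [0,12,0.7,0,0,77]
    - [0,13,0.7,0,0,84]

```text
t: 9.25
eef_pos: [642.6, -185.6, 534.8]
tcp_rot: [-3.14, -0.002, 0.238]
ft_force: [0.5, -0.3, -0.6]
opening: 0.422
```

arm_command:
  steps:
    - [0,0,0,0,0,6]
    - [0,0,0,0,0,6]
    - [0,0,0,0,0,6]
    - [0,0,0,0,0,6]

```text
t: 9.58
eef_pos: [642.0, -185.8, 535.2]
tcp_rot: [-3.14, -0.002, 0.143]
ft_force: [0.8, 0.6, -0.1]
opening: 0.42
```

Run:
```python
from h import *
import cv2
s=state();print(s['ft_force'],s['opening'],s['tcp_rot'])
go([641.5,-186,370],RD(BY))
m=camera_model('wrist');a=read_camera('wrist');b=read_camera('side')[180:400,210:430]
print(proj('wrist',[641.5,-186,307],m),[proj('wrist',p,m).round(0) for p in ([649.1,-242.3,307.7],[633.3,-129.5,306.2])])
o=np.vstack([a,np.zeros((200,640,3),np.uint8)]); o=np.hstack([a,cv2.copyMakeBorder(b,0,180,0,0,cv2.BORDER_CONSTANT)[:, :160]])
cv2.imwrite('pics/w3.png',o[:,:,::-1]); cv2.imwrite('pics/side3.png',read_camera('side')[:,:,::-1])
```

```text
[ 0.75424757  0.64583815 -0.08678727] 0.4195104397895023 [-3.14046679e+00 -2.33027415e-03  1.43244195e-01]
TCP goal [ 641.5 -186.   541.3] from [ 642.  -185.8  535.2] d [-0.05  0.02 -0.61] [-0.06 -0.13  0.36]
[316.84391125 218.2769856 ] [array([316., 287.]), array([317., 141.])]
```

View pics/w3.png

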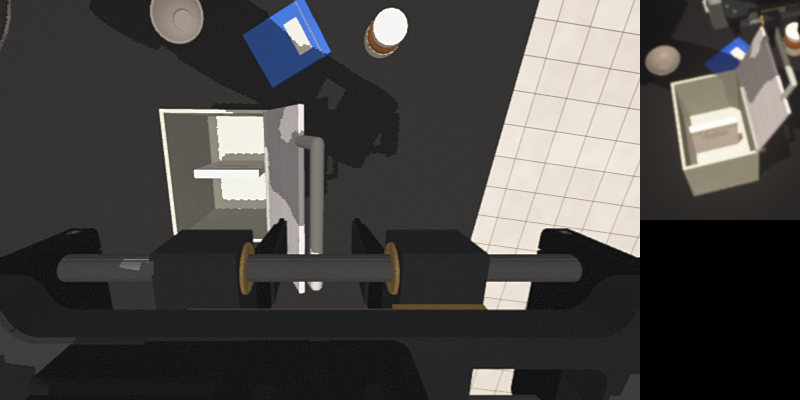

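The mailer is in the bin. The bar is at column ≈317, as predicted, between the fingers. I'll descend and grip it.

arm_command:
  steps:
    - [0,0,0.7,0,0,-0.3]
    - [0,0,1.5,0,0,-0.3]
    - [0,0,2.5,0,0,-0.3]
    - [0,0,3.5,0,0,-0.3]
    - [0,0,4.5,0,0,-0.3]
    - [0,0,5.2,0,0,-0.3]
    - [0,0,5.7,0,0,-0.3]
    - [0,0,5.7,0,0,-0.3]
    - [0,0,5.7,0,0,-0.3]
  jaw: 4

```text
t: 10.48
eef_pos: [642.5, -185.7, 478.1]
tcp_rot: [-3.14, -0.002, 0.145]
ft_force: [-0.5, -0.0, 0.4]
opening: 0.422
```

arm_command:
  steps:
    - [0,0,0,0,0,0]
    - [0,0,0,0,0,0]
    - [0,0,0,0,0,0]
    - [0,0,0,0,0,0]
    - [0,0,0,0,0,0]
    - [0,0,0,0,0,0]
    - [0,0,0,0,0,0]
    - [0,0,0,0,0,0]
  jaw: 0.7

```text
t: 11.15
eef_pos: [641.8, -185.9, 478.0]
tcp_rot: [-3.14, 0.0, 0.145]
ft_force: [-7.3, -0.4, 0.6]
opening: 0.098
```

Run:
```python
from h import *
np.set_printoptions(precision=2,suppress=True)
s=state();print(s['eef_pos'],s['ft_force'],s['opening'],s['tcp_rot'])
H=bn([65,0,153.5]); g=s['eef_pos']+R.from_euler('xyz',s['tcp_rot']).apply([0,0,171.3])
l=R.from_euler('z',-BY).apply(g-H); q0=np.arctan2(l[2],-l[0]); print('bar rel hinge',l,np.hypot(l[0],l[2]),'q',q0)
for dq in np.arange(0,2.0,.05):
    q=q0-dq; print(round(q,3),((-165*np.cos(q)-(-165*np.cos(q0)))/-10).round(2)*1, (-(165*np.sin(q)-165*np.sin(q0))/10).round(2))
```

```text
[ 641.78 -185.86  478.05] [-7.29 -0.42  0.61] 0.09751252637714322 [-3.14  0.    0.14]
bar rel hinge [ 59.89   0.35 153.25] 164.53415912219702 q 1.9433206498049709
1.943 -0.0 -0.0
1.893 0.78 -0.28
1.843 1.56 -0.52
1.793 2.36 -0.72
1.743 3.17 -0.89
1.693 3.99 -1.01
1.643 4.81 -1.09
1.593 5.63 -1.13
1.543 6.46 -1.13
1.493 7.28 -1.08
1.443 8.1 -1.0
1.393 8.92 -0.87
1.343 9.73 -0.71
1.293 10.53 -0.5
1.243 11.31 -0.25
1.193 12.09 0.03
1.143 12.85 0.35
1.093 13.59 0.71
1.043 14.31 1.11
0.993 15.01 1.54
0.943 15.69 2.01
0.893 16.35 2.51
0.843 16.98 3.05
0.793 17.58 3.61
0.743 18.15 4.2
0.693 18.7 4.82
0.643 19.21 5.47
0.593 19.69 6.14
0.543 20.13 6.84
0.493 20.54 7.55
0.443 20.91 8.29
0.393 21.25 9.04
0.343 21.54 9.81
0.293 21.8 10.6
0.243 22.02 11.39
0.193 22.2 12.2
0.143 22.34 13.01
0.093 22.43 13.83
0.043 22.49 14.65
-0.007 22.51 15.48
```

The bar is gripped (9.3 mm) and the hinge geometry agrees: radius 164.5 mm, q≈1.94. Closing along the arc now.

arm_command:
  steps:
    - [-0.4,0,-0.15,0,0,0]
    - [-0.8,0,-0.3,0,0,0]
    - [-1.6,0,-0.5,0,0,0]
    - [-2.4,0,-0.7,0,0,0]
    - [-3.2,0,-0.9,0,0,0]
    - [-4,0,-1,0,0,0]
    - [-4.8,0,-1.1,0,0,0]
    - [-5.6,0,-1.15,0,0,0]
    - [-6.5,0,-1.15,0,0,0]
    - [-7.3,0,-1.1,0,0,0]
    - [-8.1,0,-1,0,0,0]
    - [-8.1,0,-1,0,0,0]

```text
t: 12.15
eef_pos: [560.4, -197.1, 488.3]
tcp_rot: [-3.139, -0.002, 0.145]
ft_force: [-2.7, 5.5, 2.3]
opening: 0.098
```

```bash
cat > q.py <<'E'
from h import *
np.set_printoptions(precision=2,suppress=True)
s=state(); H=bn([65,0,153.5]); g=s['eef_pos']+R.from_euler('xyz',s['tcp_rot']).apply([0,0,171.3])
l=R.from_euler('z',-BY).apply(g-H); q0=np.arctan2(l[2],-l[0]); print(s['ft_force'],s['opening'],'rel',l,np.hypot(l[0],l[2]),'q',q0)
Rc=R.from_euler('xyz',s['tcp_rot'])
for q in np.append(np.arange(np.floor(q0/.05)*.05,-.001,-.05),0)[:24]:
    p=H+R.from_euler('z',BY).apply([-165*np.cos(q),l[1],165*np.sin(q)]); print(round(q,3),Rc.inv().apply(p-g)/10)
E
python3 q.py
```

```text
[-2.72  5.49  2.27] 0.09816092446343672 rel [-21.89   0.38 163.55] 165.005997583299 q 1.4377521248152223
1.4 [-0.62 -0.    0.09]
1.35 [-1.43 -0.01  0.25]
1.3 [-2.23 -0.02  0.45]
1.25 [-3.02 -0.02  0.69]
1.2 [-3.79 -0.03  0.97]
1.15 [-4.55 -0.03  1.29]
1.1 [-5.3  -0.04  1.64]
1.05 [-6.02 -0.04  2.03]
1.0 [-6.73 -0.05  2.46]
0.95 [-7.41 -0.05  2.92]
0.9 [-8.07 -0.06  3.42]
0.85 [-8.71 -0.06  3.94]
0.8 [-9.31 -0.06  4.5 ]
0.75 [-9.89 -0.07  5.09]
0.7 [-10.44  -0.07   5.71]
0.65 [-10.96  -0.07   6.35]
0.6 [-11.44  -0.07   7.02]
0.55 [-11.89  -0.08   7.71]
0.5 [-12.3   -0.08   8.42]
0.45 [-12.68  -0.08   9.16]
0.4 [-13.02  -0.08   9.91]
0.35 [-13.33  -0.08  10.68]
0.3 [-13.59  -0.08  11.46]
0.25 [-13.82  -0.08  12.25]
```

arm_command:
  steps:
    - [-0.6,0,0.1,0,0,0]
    - [-1.4,0,0.25,0,0,0]
    - [-2.2,0,0.45,0,0,0]
    - [-3,0,0.7,0,0,0]
    - [-3.8,0,1,0,0,0]
    - [-4.55,0,1.3,0,0,0]
    - [-5.3,0,1.65,0,0,0]
    - [-6,0,2.05,0,0,0]
    - [-6.7,0,2.45,0,0,0]
    - [-7.4,0,2.9,0,0,0]
    - [-8.1,0,3.4,0,0,0]
    - [-8.1,0,3.4,0,0,0]

```text
t: 13.15
eef_pos: [480.2, -208.6, 452.9]
tcp_rot: [-3.138, 0.0, 0.145]
ft_force: [-4.0, 7.5, -1.9]
opening: 0.096
```

```bash
python3 q.py
```

```text
[-3.99  7.52 -1.92] 0.09553437610758486 rel [-103.24    0.26  128.12] 164.536617330148 q 0.8925282549706371
0.85 [-0.57 -0.    0.42]
0.8 [-1.17 -0.01  0.98]
0.75 [-1.75 -0.01  1.57]
0.7 [-2.3  -0.01  2.18]
0.65 [-2.81 -0.01  2.83]
0.6 [-3.29 -0.01  3.5 ]
0.55 [-3.74 -0.01  4.19]
0.5 [-4.15 -0.02  4.9 ]
0.45 [-4.53 -0.02  5.64]
0.4 [-4.87 -0.02  6.39]
0.35 [-5.17 -0.02  7.16]
0.3 [-5.44 -0.01  7.94]
0.25 [-5.66 -0.01  8.73]
0.2 [-5.84 -0.01  9.54]
0.15 [-5.99 -0.01 10.35]
0.1 [-6.09 -0.01 11.17]
0.05 [-6.15 -0.01 11.99]
-0.0 [-6.17 -0.   12.81]
0.0 [-6.17 -0.   12.81]
```

arm_command:
  steps:
    - [-0.6,0,0.4,0,0,0]
    - [-1.15,0,1,0,0,0]
    - [-1.75,0,1.55,0,0,0]
    - [-2.3,0,2.2,0,0,0]
    - [-2.8,0,2.8,0,0,0]
    - [-3.3,0,3.5,0,0,0]
    - [-3.75,0,4.2,0,0,0]
    - [-4.15,0,4.9,0,0,0]
    - [-4.5,0,5.6,0,0,0]
    - [-4.85,0,6.4,0,0,0]
    - [-4.85,0,6.4,0,0,0]

```text
t: 14.07
eef_pos: [431.9, -215.4, 388.2]
tcp_rot: [-3.137, 0.004, 0.145]
ft_force: [-11.0, 5.2, 2.0]
opening: 0.096
```

```bash
python3 q.py
```

```text
[-11.01   5.22   2.04] 0.09628475792240775 rel [-152.65    0.34   63.36] 165.28071204290094 q 0.3934161126081955
0.35 [-0.23  0.    0.68]
0.3 [-0.49  0.    1.46]
0.25 [-0.71  0.01  2.26]
0.2 [-0.89  0.01  3.06]
0.15 [-1.03  0.01  3.87]
0.1 [-1.13  0.01  4.69]
0.05 [-1.19  0.02  5.52]
0.0 [-1.21  0.02  6.34]
0.0 [-1.21  0.02  6.34]
```

arm_command:
  steps:
    - [-0.25,0,0.5,0,0,0]
    - [-0.45,0,1,0,0,0]
    - [-0.6,0,1.5,0,0,0]
    - [-0.75,0,2,0,0,0]
    - [-0.85,0,2.5,0,0,0]
    - [-1,0,3,0,0,0]
    - [-1.1,0,3.5,0,0,0]
    - [-1.15,0,4,0,0,0]
    - [-1.2,0,4.5,0,0,0]
    - [-1.25,0,5,0,0,0]
    - [-1.3,0,5.5,0,0,0]
    - [-1.3,0,5.5,0,0,0]

```text
t: 15.07
eef_pos: [418.6, -217.2, 333.0]
tcp_rot: [-3.135, 0.007, 0.146]
ft_force: [-19.3, -1.6, -1.6]
opening: 0.095
```

```bash
python3 q.py
```

```text
[-19.31  -1.58  -1.56] 0.09518620631556213 rel [-166.53    0.51    8.21] 166.73689817148892 q 0.049256324677008495
0.0 [0.16 0.01 0.82]
0.0 [0.16 0.01 0.82]
```

arm_command:
  steps:
    - [-0.2,0,0.1,0,0,0]
    - [-0.3,0,0.3,0,0,0]
    - [-0.3,0,0.45,0,0,0]
    - [-0.3,0,0.6,0,0,0]
    - [-0.3,0,0.75,0,0,0]
    - [-0.3,0,0.75,0,0,0]
    - [-0.3,0,0.75,0,0,0]

```text
t: 15.65
eef_pos: [417.1, -217.4, 326.5]
tcp_rot: [-3.137, 0.001, 0.145]
ft_force: [-4.7, 6.5, -2.3]
opening: 0.095
```

```bash
python3 q.py; python3 -c "
from cell import *;import cv2
cv2.imwrite('pics/side5.png',cv2.resize(read_camera('side')[170:400,180:400],(660,690)[::1],interpolation=2)[:600,:,::-1])"
```

```text
[-4.74  6.49 -2.31] 0.09467768470601641 rel [-167.08    0.32    1.72] 167.09130120598329 q 0.010310155573566317
0.0 [0.21 0.   0.17]
0.0 [0.21 0.   0.17]
```

arm_command:
  steps:
    - [0,0,0.1,0,0,0]
    - [0,0,0.2,0,0,0]
    - [0,0,0.2,0,0,0]
    - [0,0,0.2,0,0,0]

```text
t: 16.03
eef_pos: [417.1, -217.4, 324.6]
tcp_rot: [-3.137, 0.001, 0.145]
ft_force: [-4.8, 7.2, -2.8]
opening: 0.097
```

arm_command:
  steps:
    - [0,0,0.1,0,0,0]
    - [0,0,0.15,0,0,0]
    - [0,0,0.15,0,0,0]
    - [0,0,0.15,0,0,0]

```text
t: 16.37
eef_pos: [417.1, -217.3, 323.1]
tcp_rot: [-3.137, 0.001, 0.145]
ft_force: [-5.1, 6.8, -2.8]
opening: 0.096
```

arm_command:
  steps:
    - [0,0,0.1,0,0,0]
    - [0,0,0.15,0,0,0]
    - [0,0,0.15,0,0,0]
    - [0,0,0.15,0,0,0]

```text
t: 16.7
eef_pos: [417.0, -217.4, 321.6]
tcp_rot: [-3.137, 0.001, 0.145]
ft_force: [-5.5, 6.6, -1.9]
opening: 0.098
```

arm_command:
  steps:
    - [0,0,0.1,0,0,0]
    - [0,0,0.15,0,0,0]
    - [0,0,0.15,0,0,0]
    - [0,0,0.15,0,0,0]

```text
t: 17.03
eef_pos: [417.0, -217.4, 320.1]
tcp_rot: [-3.137, 0.001, 0.145]
ft_force: [-5.1, 6.5, -1.6]
opening: 0.093
```

View pics/side5.png

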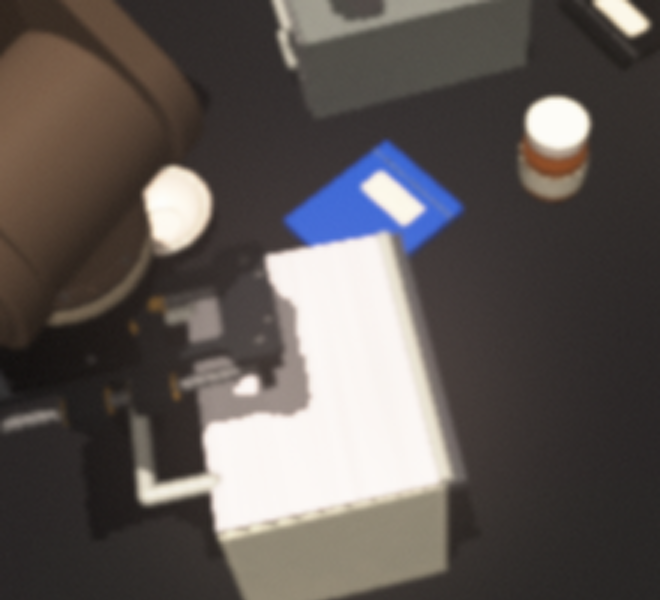

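The flap looks shut or nearly so at that moment. The force hasn't risen yet, probably because the bar rolled along the pads. I'll continue down gently until contact shows.

arm_command:
  steps:
    - [0,0,0.1,0,0,0]
    - [0,0,0.2,0,0,0]
    - [0,0,0.3,0,0,0]
    - [0,0,0.3,0,0,0]

```text
t: 17.37
eef_pos: [417.0, -217.4, 317.3]
tcp_rot: [-3.137, 0.001, 0.145]
ft_force: [-6.9, 6.5, 2.9]
opening: 0.096
```

arm_command:
  steps:
    - [0,0,0.1,0,0,0]
    - [0,0,0.2,0,0,0]
    - [0,0,0.3,0,0,0]
    - [0,0,0.3,0,0,0]

```text
t: 17.7
eef_pos: [417.0, -217.3, 315.1]
tcp_rot: [-3.138, 0.001, 0.145]
ft_force: [-10.5, 8.4, 16.8]
opening: 0.095
```

```bash
python3 q.py; python3 -c "
from cell import *;import cv2,numpy as np
a=read_camera('scene')[100:280,130:290];b=read_camera('side')[230:390,200:360]
f=lambda i:cv2.resize(i,(400,400*i.shape[0]//i.shape[1]),interpolation=2)
a=f(a);b=cv2.copyMakeBorder(f(b),0,50,0,0,0);cv2.imwrite('pics/c6.png',np.hstack([a,b])[:,:,::-1])"
```

```text
[-10.48   8.41  16.79] 0.09541773969588234 rel [-167.2     0.28   -9.72] 167.48461626461847 q -0.05805896347147391
0.0 [ 0.22 -0.   -0.97]
```

View pics/c6.png

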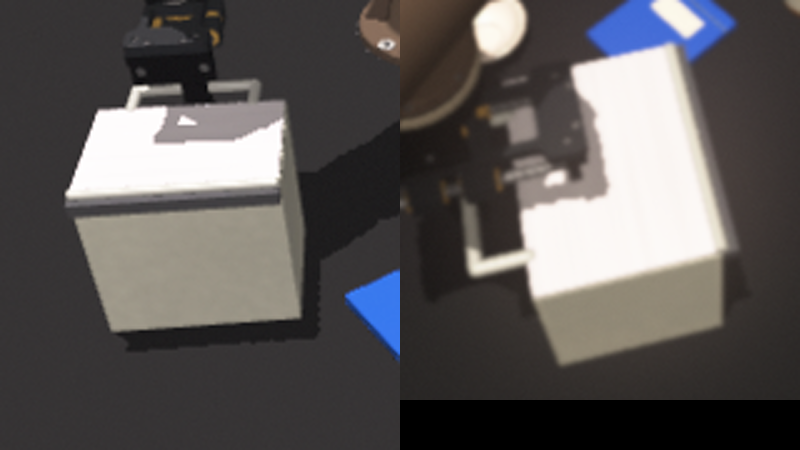

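The flap is seated: both views show it flush on the rim, and the force rose to 17 N. Now I'll ease off a little, let go and withdraw upward.

arm_command:
  steps:
    - [0,0,-0.1,0,0,0]
    - [0,0,-0.1,0,0,0]

```text
t: 17.97
eef_pos: [417.0, -217.3, 316.1]
tcp_rot: [-3.138, 0.001, 0.145]
ft_force: [-8.9, 8.2, 12.0]
opening: 0.098
```

arm_command:
  steps:
    - [0,0,0,0,0,0]
    - [0,0,0,0,0,0]
    - [0,0,0,0,0,0]
    - [0,0,0,0,0,0]
    - [0,0,0,0,0,0]
    - [0,0,0,0,0,0]
  jaw: 2.8

```text
t: 18.47
eef_pos: [418.7, -218.3, 315.6]
tcp_rot: [-3.141, -0.003, 0.145]
ft_force: [-0.4, -0.5, 0.1]
opening: 0.296
```

arm_command:
  steps:
    - [0,0,-0.4,0,0,0]
    - [0,0,-1,0,0,0]
    - [0,0,-1.8,0,0,0]
    - [0,0,-2.6,0,0,0]
    - [0,0,-3.4,0,0,0]
    - [0,0,-4.5,0,0,0]
    - [0,0,-6,0,0,0]
    - [0,0,-8,0,0,0]
    - [0,0,-10,0,0,0]
    - [0,0,-12,0,0,0]
    - [0,0,-13,0,0,0]
    - [0,0,-13,0,0,0]

```text
t: 19.47
eef_pos: [418.2, -218.3, 448.4]
tcp_rot: [3.139, -0.006, 0.145]
ft_force: [-0.3, -0.2, -0.5]
opening: 0.297
```

```bash
python3 -c "
from cell import *;import cv2,numpy as np
s=state();print(s['t'],s['ft_force'],s['opening'])
a=read_camera('scene')[80:330,120:470];b=read_camera('side')[100:400,190:430]
f=lambda i:cv2.resize(i,(400,400*i.shape[0]//i.shape[1]),interpolation=2)
a=f(a);b=f(b);a=cv2.copyMakeBorder(a,0,b.shape[0]-a.shape[0],0,0,0);cv2.imwrite('pics/c7.png',np.hstack([a,b])[:,:,::-1])"
```

```text
19.4667 [-0.31022782 -0.23967073 -0.48963073] 0.29692416217380624
```

View pics/c7.png

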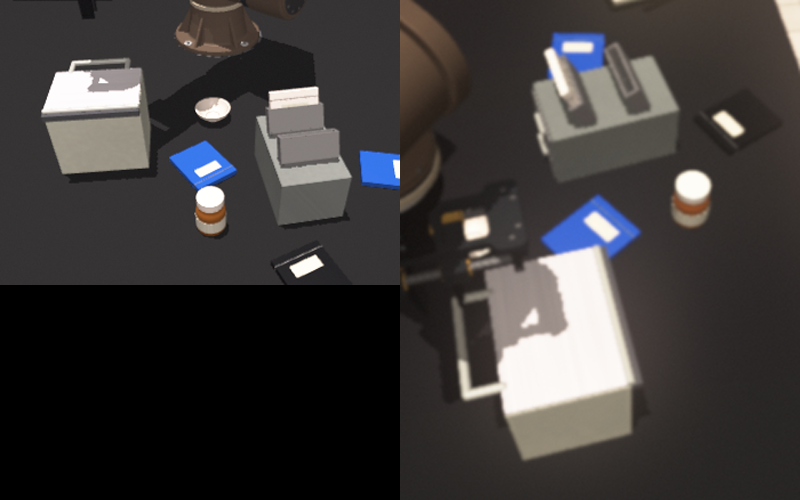

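The flap is shut and the gripper is clear of it. The rear pocket is empty, the short mailer is still in its pocket, and the jar and dish are where they were.

```bash
python3 -c "
from cell import *
print(job_done())"
```

```text
the job is handed in; nothing more can be done
None
```

The job is done and handed in at about 19.5 s of robot time. I drew the long mailer out of the rear pocket and let it go inside the bin about 20 mm above the floor. I then gripped the flap by its bar, led it along its arc to shut and let go.

**Checks that passed:**
- The wrist picture showed the mailer standing inside the bin before the flap was closed.
- The last pictures show the flap flush on the rim, the rear pocket empty, and the short mailer, jar and dish not visibly moved.
- The wrist force was near zero after I let go, and the gripper had withdrawn clear of the flap.

**Checks that disagreed:**
- During the last part of the closing, the wrist force reached about 19 N sideways. I moved the tool out about 3 mm and it dropped to about 5 N.
- At the end the tool was about 10 mm lower than the bar should sit when shut. The bar probably rolled along the pads as it turned. I judged the flap shut from the pictures and from the force rising to 17 N as it seated.

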